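Load the gauge case and hold its sprung lid open at 45 degrees

ROBOT

A 6-joint arm with a two-finger parallel gripper is mounted at the origin on a cart in front of the work surface, level with it; the furniture and walls round the work are solid. World frame = base frame: x ahead of the robot, y to its left, z up, the work surface at z = 0. Lengths are in m, angles in rad, forces in N, time in s.
With the tool pointing down it reaches from about 0.325 to 1 m from the base axis. Payload 5.1 kg.
Tool frame: the origin (TCP) lies on the centre line of the jaws, within the pads' length; the fingertips stand 17 mm ahead of it and the grasp point (between the pads) lies 2 mm behind it; z points along the fingers, y is the line along which they close (so a half turn about z gives the same grasp; the last joint's range is limited). The gripper opens to 85 mm and grips with 20 to 120 N. Pads are 22 mm wide; open, the fingers measure 114 mm over their backs; the gripper's body (76 mm by 85 mm) begins 54 mm behind the grasp point. The pads swing forward as they close: fully open they stand 13 mm farther back than shut.
Start: joints at [-1.427, 0.124, 1.65, -0, 1.367, -0.083], TCP at [0.146, -0.633, 0.248] pointing down, gripper open.
Joint ranges: [-2.61, 2.61], [-1.02, 2.33], [0.03, 2.71], [-1.35, 4.49], [0.32, 2.68], [-2.91, 2.91]. Speed limits (rad/s): [2.57, 2.57, 3.14, 3.14, 3.14, 3.14].

INTERFACE

Orientations are given as a rotation vector (axis times angle).
In Python, from cell import status, vision, r, boxes_of, regions_of, place_of gives the robot as it stands.
- The arm moves only by the shell command python3 -m creep 'ROWS' [FORCE]. ROWS is JSON, a list that holds one entry, the list of rows, each a list of 5 numbers: the shift along the world's x, y, z in m, then the turn about the world's z in rad, then the opening in per cent of the stroke, from 0 (shut) to 100 (fully open). In form: [[[dx, dy, dz, spin, gripper], ...]]. A call has 1 to 5 rows; each row shifts and turns the commanded pose from where the row before left it; what a row does not reach is not made up. A row lasts 1/12 s, in which the tool goes at most 41.7 mm and 7.16 degrees, less where a joint would pass 70% of its speed; a pose out of reach is approached as far as the arm can. A call with a gripper value outside its range is refused whole. The fingers move at their own pace and stop on an object; FORCE is the grip in N (left out, the last holds). Time passes only in rows, so rows that do not move let the fingers close. It gives the time, the measured TCP pose, the force, the opening and the grip force at its end, in the units of the state.
- status.get_obs(): the state, without advancing time (a new reading comes with each control period).
- vision.get_image(name): name is "scene" or "top" or "wrist"; returns a dict with "frame" (384x512x3 uint8, red, green, blue), "mtx" (3x3 intrinsics, pixels), "rvec" (rotation vector, rad) and "tvec" (3), from world to camera coordinates, as OpenCV has them; the wrist camera has in their place "tool_from_camera" (4x4, takes a point from camera to tool coordinates, whose origin is the TCP and whose axes are the flange's). Camera axes: x right, y down, z forward; pixel columns grow to the right and rows downward; lengths in m; the calibration is good to about 2 mm. A picture is of the moment at which its call begins: read the wrist's pose just before it. There is no depth.
- r.job_done(): hands the job in; it is judged then, once.
Trained networks look in a picture, given as the dict that the camera call returned (one of the last four; its "shot" number tells which), for a name from the list of things; names that differ only in an ending like _2 or _b are one class to them, and where a whole thing is asked for, a point or a joint stands for the part that bears it (a point fixed in the world has none). Each returns a list of dicts, best first, with "p" (0 to 1); they miss things now and then, are a little off and sometimes report something else, mostly with a low value. They report only what shows in the picture. A call takes as long as a camera call.
- boxes_of(target, picture): "rect" ([centre column, centre row, width, height] in pixels, round what is visible of it).
- regions_of(target, picture): "region" (384x512 bool, what is visible of it) and "rect" ([centre column, centre row, width, height] in pixels, round what is visible of it).
- place_of(target, picture): "position" ([column, row] in pixels: a listed point, or the origin of a listed thing).
The state is a dict: "time_s": time; "qpos": joint angles; "qd": joint speeds; "joint_efforts": joint torques, N m; "tool_pos": TCP position; "tcp_rot": TCP orientation; "ft_force": force on the tool from outside, world axes, zero at the start; "wrist_torque": the same for the moment, N m; "width": finger opening in m; "finger_force": force on a finger pad.
Only numpy, scipy, OpenCV 4.12 (cv2) and the standard library are available. Lean on these libraries where they do the work, as an engineer would, in place of code of your own. Each camera call takes 0.05 s, during which the arm holds its last target. There are 200 camera calls.

TASK

Lay the steel setting block (the rectangular one with three holes) flat in the open side drawer of the grey gauge case and let it go, then push the drawer fully shut while the lid is still closed. Then lift the sprung lid to 45 degrees and finish holding it there, still and not let go, so that I can look in at the block; do not disturb the round aluminium blank.

Things in the scene. Friction and masses are not known exactly. Their poses are not given: they have to be found in the camera images.
- block_centre (a point): centre of the loose ground-steel setting block, a 25 x 50 x 25 mm rectangular block with three holes in its top, about 0.23 kg; it lies flat with its 50 mm length along its own y, the centre 12.5 mm above what it lies on
- blank_centre (a point): centre of a loose, upright, plain round aluminium bar, 25 mm diameter, 48 mm tall: a bystander, leave it standing where it is (the two may have changed places)
- case: grey steel gauge case fixed to the bench: 110 mm along its own x, 130 mm along y, 70 mm high, 76 mm with the lid; origin at the centre of its underside; -x points to the hinge side, -y to where the drawer comes out of the end. It stands turned by -0.42 to -0.58 rad about z, so the drawer comes out towards the robot and its right, the hinge is at the near left and the knob at the far right
- drawer_floor (a point): point on the drawer's floor, on its centre line, good for the block's centre; 12 mm above the bench, moves with the drawer, axes as the case's. Inside, the drawer is 84 mm along x; along y it reaches 39 mm ahead (-y) of this point and 82 mm behind it. At the start its front 76 to 91 mm are out of the case. Side walls end 42 mm, the front plate 50 mm above the bench; case opening 52 mm high
- drawer_pull (a point): centre of the flat outer (-y) face of the solid dark pull on the drawer's front plate; the pull is 50 mm along x, 22 mm high, stands 6 mm out of the plate, centre 30 mm above the bench; pushing it towards the case (+y of the case) shuts the drawer. Keep clear of the fixed plank on edge, 180 mm high, along the bench front to the left of it
- drawer (a joint): drawer opening in m: 0 fully shut (hard stop), 0.095 fully out; slides out along the case's -y, stays where it is left, takes about 2 N to push
- hinge (a point): middle of the lid's hinge line, which runs along the case's y on its near-left (-x) top edge, 73 mm above the bench; axes as the case's
- knob (a point): centre of the dark cross-bar knob on the lid: 26 mm long along the case's y, 18 mm diameter, flat ends, on a 10 mm post 30 mm above the lid's top. With the lid shut it lies 92 mm to the case's +x from the hinge line and 33 mm above it; it swings about the hinge line. Its axes turn with the lid. Pinched by its flat ends it turns between the fingers, so the hand need not tilt
- lid (a joint): lid opening angle in rad: 0 shut and level, 0.785 is 45 degrees, stop at 1.4; the edge with the knob rises. Weight and a spring (about 2 to 4 N at the knob) shut it when it is let go

How it is judged:
By the outcome, as a careful person would: the job done as asked, in the order asked, and still so for the second after the job is handed in, while the arm keeps its last pose, push and grip.
It also fails if it takes over 59 s, if anything falls off the work surface, if the arm or the gripper's body presses on something with over 40 N, if the wrist force passes 120 N, or if a joint passes its speed limit or range.

## Working session

There is one attempt and no reset: what is moved stays moved. The work goes in short steps, Python scripts to look and compute and a shell command to move; the robot and the scene stay as the last step left them, time stands still between calls to the robot, and variables do not carry over. Pictures are saved under pics/ and viewed, at most 10 in all, crops included, and the job is handed in when it is done.

```bash
mkdir -p pics; ls
cat > h.py <<'E'
import numpy as np, cv2
from cell import status, vision, r, boxes_of, regions_of, place_of
R=lambda v: cv2.Rodrigues(np.array(v,float))[0]
def cam(name):
    s=status.get_obs(); p=vision.get_image(name)
    K=np.array(p["mtx"],float)
    if name=="wrist":
        T=np.array(p["tool_from_camera"]); Rt=R(s["tcp_rot"])
        Rw=Rt@T[:3,:3]; o=Rt@T[:3,3]+np.array(s["tool_pos"])
    else:
        Rc=R(p["rvec"]); Rw=Rc.T; o=-Rc.T@np.array(p["tvec"],float).ravel()
    return p,(K,Rw,o)
def ray(c,px):
    K,Rw,o=c; d=Rw@np.linalg.inv(K)@np.array([px[0],px[1],1.]); return o,d/np.linalg.norm(d)
def atz(c,px,z):
    o,d=ray(c,px); return o+d*(z-o[2])/d[2]
def tri(obs):
    A=np.zeros((3,3));b=np.zeros(3)
    for c,px in obs:
        o,d=ray(c,px);P=np.eye(3)-np.outer(d,d);A+=P;b+=P@o
    x=np.linalg.solve(A,b)
    res=[np.linalg.norm((np.eye(3)-np.outer(d,d))@(x-o)) for o,d in [ray(c,px) for c,px in obs]]
    return x,res
def proj(c,X):
    K,Rw,o=c; q=K@Rw.T@(np.array(X)-o); return q[:2]/q[2]
def save(p,n): cv2.imwrite("pics/"+n,cv2.cvtColor(p["frame"],cv2.COLOR_RGB2BGR))
E
python3 - <<'E'
from h import *
np.set_printoptions(precision=4,suppress=True)
P={n:cam(n) for n in("scene","top","wrist")}
for t in ["block_centre","blank_centre","case","drawer_floor","drawer_pull","hinge","knob"]:
    ob=[]
    for n in P:
        l=place_of(t,P[n][0])
        print(t,n,[(np.round(x["position"],1).tolist(),round(x["p"],2)) for x in l[:3]])
        if l and l[0]["p"]>.4 and n!="wrist": ob.append((P[n][1],l[0]["position"]))
    if len(ob)>1: print("   ",*tri(ob))
for n in P: save(P[n][0],n+"0.png")
a=np.hstack([P[n][0]["frame"] for n in("scene","top")]); 
cv2.imwrite("pics/both.png",cv2.cvtColor(cv2.resize(a,(800,300)),cv2.COLOR_RGB2BGR))
E
```

```text
pics
block_centre scene [([161.0, 291.2], 0.6), ([194.7, 263.7], 0.55)]
block_centre top [([316.4, 235.8], 0.79)]
block_centre wrist []
    [ 0.4369 -0.3522 -0.0373] [np.float64(0.036931080860548665), np.float64(0.03693108086054873)]
blank_centre scene [([161.1, 288.4], 0.75)]
blank_centre top [([357.6, 241.5], 0.63)]
blank_centre wrist []
    [ 0.4418 -0.4093  0.0339] [np.float64(0.0028948494467413086), np.float64(0.0028948494467411837)]
case scene [([298.2, 182.7], 0.88)]
case top [([169.5, 182.7], 0.68)]
case wrist []
    [ 0.5831  0.0109 -0.0097] [np.float64(0.008241080396121777), np.float64(0.008241080396121724)]
drawer_floor scene [([267.0, 195.9], 0.6)]
drawer_floor top [([213.2, 208.5], 0.71)]
drawer_floor wrist []
    [ 0.5268 -0.0886  0.0104] [np.float64(0.0028196092819957213), np.float64(0.002819609281995747)]
drawer_pull scene [([249.4, 203.1], 0.93), ([316.3, 152.6], 0.74)]
drawer_pull top [([232.5, 218.2], 0.84)]
drawer_pull wrist []
    [ 0.502  -0.1334  0.0199] [np.float64(0.002085769125127153), np.float64(0.002085769125127054)]
hinge scene [([286.0, 147.0], 0.64)]
hinge top [([154.2, 199.2], 0.55)]
hinge wrist []
    [0.5345 0.0298 0.0689] [np.float64(0.0006138397172164695), np.float64(0.000613839717216321)]
knob scene [([316.5, 151.6], 0.94)]
knob top [([174.6, 155.8], 0.87)]
knob wrist []
    [ 0.6175 -0.0194  0.1136] [np.float64(0.00022993169007050847), np.float64(0.00022993169007021593)]
```

View pics/both.png

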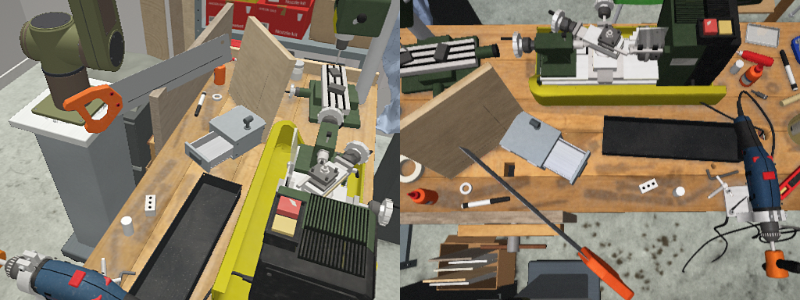

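The scene view shows the open drawer at about (260,190), the block at (194,263) and the blank at (161,288). A saw also shows in it and may be in the arm's way, so I'll locate that.

Run:
```python
from h import *
np.set_printoptions(precision=4,suppress=True)
P={n:cam(n) for n in("scene","top")}
S,T=P["scene"][1],P["top"][1]
print("cams",S[2],T[2])
print("block",tri([(S,(194.7,263.7)),(T,(316.4,235.8))]))
print("saw handle",tri([(S,(109,141)),(T,(256,352))]),"tip",tri([(S,(294,51)),(T,(78,189))]))
print("tcp proj",proj(S,[.146,-.633,.248]),proj(T,[.146,-.633,.248]),proj(T,[0,0,0.3]))
# case yaw
h=np.array([.5345,.0298]);k=np.array([.6175,-.0194]);f=np.array([.5268,-.0886]);pl=np.array([.502,-.1334])
print(np.arctan2(*(k-h)[::-1]),np.linalg.norm(k-h),np.arctan2(*(f-pl)[::-1])-np.pi/2)
a=P["scene"][0]["frame"][60:260,60:400]; b=P["top"][0]["frame"][80:280,60:400]
cv2.imwrite("pics/z.png",cv2.cvtColor(cv2.resize(np.vstack([a[:170],b[:170]]),None,fx=1.75,fy=1.75),cv2.COLOR_RGB2BGR))
```

```text
cams [ 0.779  -0.8219  0.7427] [ 0.3546 -0.1872  0.9423]
block (array([ 0.4606, -0.3216,  0.0099]), [np.float64(0.0005576147215263301), np.float64(0.0005576147215261396)])
saw handle (array([ 0.2279, -0.1918,  0.1603]), [np.float64(0.011597965689219019), np.float64(0.011597965689219043)]) tip (array([0.5145, 0.1085, 0.2698]), [np.float64(0.0027292351972705927), np.float64(0.002729235197270714)])
tcp proj [-133.2907  258.3068] [549.843  421.2581] [118.642  557.9566]
-0.5350871654569479 0.0964864757362399 -0.5055810548742059
```

View pics/z.png

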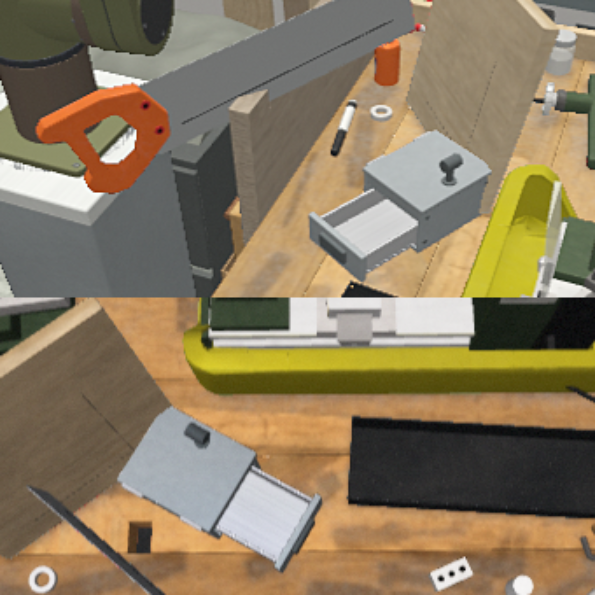

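The saw lies well clear of the planned paths, on the left at y > -0.19. I'll check the tool orientation and the block's yaw next.

Run:
```python
from h import *
np.set_printoptions(precision=4,suppress=True)
s=status.get_obs(); print(s["time_s"],R(s["tcp_rot"]),s["width"])
p,c=cam("top"); 
l=regions_of("block_centre",p); print([(x["p"],x["rect"]) for x in l])
ct=np.argwhere(l[0]["region"])[:,::-1]
X=np.array([atz(c,q,.02)[:2] for q in ct]); m=X.mean(0); w,v=np.linalg.eigh(np.cov((X-m).T))
print(m,np.sqrt(12*w),np.degrees(np.arctan2(v[1,1],v[0,1])))
```

```text
1.3 [[ 0.9744  0.2249 -0.    ]
 [ 0.2249 -0.9744 -0.    ]
 [-0.     -0.     -1.    ]] 0.08590116116594909
[(0.82, [316.9, 236.5, 26.9, 21.6])]
[ 0.4555 -0.3221] [0.0235 0.057 ] 112.30482041897346
```

```bash
python3 -m creep '[[[0.03,0.03,0,0,100],[0.03,0.03,0,0,100],[0.03,0.03,0,0,100],[0.03,0.03,0,0,100],[0.03,0.03,0,0,100]]]'; python3 -m creep '[[[0.03,0.03,0,0,100],[0.03,0.03,0,0,100],[0.03,0.03,0,0,100],[0.03,0.03,0,0,100],[0.02,0.02,0,0,100]]]'
```

```text
time_s: 1.82
tool_pos: [0.2943, -0.4846, 0.2484]
tcp_rot: [3.121, 0.354, 0.0]
ft_force: [0.3, -0.1, 0.5]
width: 0.0855
finger_force: 0.0
time_s: 2.23
tool_pos: [0.4332, -0.3456, 0.2486]
tcp_rot: [-3.121, -0.358, -0.002]
ft_force: [-0.1, 0.7, 0.0]
width: 0.0857
finger_force: 0.0
```

```bash
python3 -m creep '[[[0.02,0.02,-0.02,0.12,100],[0,0,-0.03,0.12,100],[0,0,0,0.12,100],[0,0,0,0.12,100],[0,0,0,0.12,100]]]'
python3 - <<'E'
from h import *
np.set_printoptions(precision=4,suppress=True)
s=status.get_obs(); print(s["qpos"],s["tool_pos"])
p,c=cam("wrist"); print(p["tool_from_camera"])
l=regions_of("block_centre",p); print([(x["p"],x["rect"]) for x in l], [x["position"] for x in place_of("block_centre",p)])
print([atz(c,x["position"],.0125) for x in place_of("block_centre",p)])
save(p,"w1.png")
E
```

```text
time_s: 2.65
tool_pos: [0.4512, -0.3276, 0.1974]
tcp_rot: [-2.871, -1.271, 0.001]
ft_force: [-0.4, -0.2, 0.3]
width: 0.0856
finger_force: 0.0
[-0.7242 -0.0414  1.908  -0.0001  1.2765  0.0131] [ 0.4512 -0.3276  0.1974]
[[-0.0008 -0.9501 -0.3119  0.0788]
 [ 1.     -0.0008 -0.0001 -0.001 ]
 [-0.0002 -0.3119  0.9501 -0.1266]
 [ 0.      0.      0.      1.    ]]
[(0.89, [255.7, 175.2, 51.7, 40.3])] [[255.8, 173.0]]
[array([ 0.454 , -0.3243,  0.0125])]
```

View pics/w1.png

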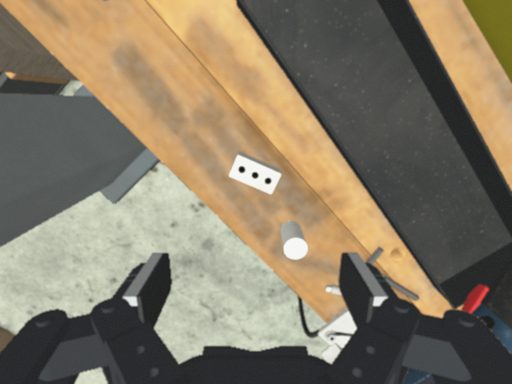

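The wrist view shows the block at (255,173) with its holes along (242,169) to (268,181), and the blank at (293,240), about 85 mm away.

Run:
```python
from h import *
np.set_printoptions(precision=4,suppress=True)
p,c=cam("wrist"); g=cv2.cvtColor(p["frame"],cv2.COLOR_RGB2GRAY)
l=regions_of("block_centre",p)[0]["region"]
m=((cv2.dilate(l.astype(np.uint8),np.ones((3,3)))>0)&(g>185)).astype(np.uint8)
ct=max(cv2.findContours(m,cv2.RETR_EXTERNAL,cv2.CHAIN_APPROX_NONE)[0],key=cv2.contourArea).reshape(-1,2)
W=np.array([atz(c,q,.025)[:2]*1000 for q in ct],np.float32); rc=cv2.minAreaRect(W); print(rc); b=cv2.boxPoints(rc)
for i in range(4): e=b[(i+1)%4]-b[i]; print(np.linalg.norm(e),np.degrees(np.arctan2(e[1],e[0])))
y=R(status.get_obs()["tcp_rot"])[:,1]; print("jaw",np.degrees(np.arctan2(y[1],y[0])))
```

```text
((453.4292297363281, -322.4237060546875), (26.032400131225586, 51.459083557128906), 23.70040512084961)
51.45909 -66.29959
26.032362 23.700377
51.45909 113.7004
26.032362 -156.29962
jaw -42.7508489996
```

```bash
python3 -m creep '[[[0.002,0.005,0,0.116,100],[0,0,0,0.116,100],[0,0,0,0.116,100],[0,0,0,0.116,100],[0,0,0,0.116,100]]]' >/dev/null; python3 -m creep '[[[0,0,-0.02,0.116,100],[0,0,-0.02,0.116,100],[0,0,-0.02,0.116,100],[0,0,-0.02,0.116,100],[0,0,0,0.116,100]]]'
python3 - <<'E'
from h import *
np.set_printoptions(precision=4,suppress=True)
p,c=cam("wrist"); l=regions_of("block_centre",p); print([(x["p"],x["rect"]) for x in l]); g=cv2.cvtColor(p["frame"],cv2.COLOR_RGB2GRAY)
m=((cv2.dilate(l[0]["region"].astype(np.uint8),np.ones((3,3)))>0)&(g>185)).astype(np.uint8)
ct=max(cv2.findContours(m,cv2.RETR_EXTERNAL,cv2.CHAIN_APPROX_NONE)[0],key=cv2.contourArea).reshape(-1,2)
W=np.array([atz(c,q,.025)[:2]*1000 for q in ct],np.float32); rc=cv2.minAreaRect(W); print(rc)
y=R(status.get_obs()["tcp_rot"])[:,1]; print("jaw",np.degrees(np.arctan2(y[1],y[0])),[ (atz(c,x["position"],.0125)) for x in place_of("block_centre",p)])
E
```

```text
time_s: 3.78
tool_pos: [0.4509, -0.3213, 0.1136]
tcp_rot: [-1.706, -2.629, -0.002]
ft_force: [-0.7, 0.0, -0.4]
width: 0.0854
finger_force: 0.0
[(0.89, [261.1, 209.1, 37.5, 68.6])]
((454.16339111328125, -322.43524169921875), (25.220258712768555, 49.5463752746582), 24.066322326660156)
jaw 23.740234788798464 [array([ 0.4551, -0.3221,  0.0125])]
```

```bash
python3 -m creep '[[[0.001,0,-0.03,0,100],[0,0,-0.03,0,100],[0,0,-0.018,0,100],[0,0,0,0,100],[0,0,0,0,100]]]'
```

```text
time_s: 4.35
tool_pos: [0.4543, -0.3232, 0.0405]
tcp_rot: [-1.718, -2.63, -0.0]
ft_force: [0.1, 0.6, 0.2]
width: 0.0856
finger_force: 0.0
```

Aligned within 1 mm. I'll go down to 20 mm, grip and lift.

```bash
python3 -m creep '[[[0,0,-0.015,0,100],[0,0,-0.005,0,100],[0,0,0,0,100]]]'; python3 -m creep '[[[0,0,0,0,20],[0,0,0,0,20],[0,0,0,0,10],[0,0,0,0,10],[0,0,0,0,10]]]' 50;python3 -m creep '[[[0,0,0,0,10],[0,0,0,0,10],[0,0,0,0,10],[0,0,0,0,10],[0,0,0,0,10]]]'
```

```text
time_s: 4.6
tool_pos: [0.4546, -0.3235, 0.0211]
tcp_rot: [1.716, 2.631, -0.0]
ft_force: [0.4, -0.5, 0.5]
width: 0.085
finger_force: 0.0
time_s: 5.02
tool_pos: [0.4547, -0.3233, 0.0209]
tcp_rot: [1.714, 2.631, 0.0]
ft_force: [-1.3, 0.3, 1.0]
width: 0.0254
finger_force: 0.2
time_s: 5.43
tool_pos: [0.4548, -0.3236, 0.0211]
tcp_rot: [1.714, 2.631, -0.0]
ft_force: [0.5, -0.3, 5.9]
width: 0.024
finger_force: 50.4
```

```bash
python3 -m creep '[[[0,0,0.02,0,10],[0,0,0.035,0,10],[0,0,0.035,0,10],[0,0,0.035,0,10],[0,0,0.005,-0.12,10]]]'; python3 -m creep '[[[0.004,0.014,0,-0.12,10],[0.004,0.014,0,-0.12,10],[0.004,0.014,0,-0.12,10],[0.004,0.014,0,-0.12,10],[0.004,0.014,0,-0.12,10]]]'; python3 -m creep '[[[0.004,0.014,0,-0.12,10],[0.004,0.014,0,-0.12,10],[0.004,0.014,0,-0.12,10],[0.004,0.014,0,-0.12,10],[0.004,0.014,0,-0.12,10]]]'; python3 -m creep '[[[0.004,0.014,0,-0.12,10],[0.004,0.014,0,-0.12,10],[0.004,0.014,0,-0.12,10],[0.004,0.014,0,-0.12,10],[0.004,0.014,0,-0.12,10]]]'; python3 -m creep '[[[0.004,0.014,0,-0.12,10],[0.004,0,0,-0.12,10],[0.004,0,0,-0.12,10],[0,0,0,-0.12,10],[0,0,0,-0.12,10]]]'
python3 - <<'E'
from h import *
np.set_printoptions(precision=4,suppress=True)
s=status.get_obs(); y=R(s["tcp_rot"])[:,1]; print(s["qpos"],"jaw",np.arctan2(y[1],y[0]))
p,c=cam("wrist"); save(p,"w2.png"); 
for t,z in [("drawer_floor",.012),("drawer_pull",.030),("knob",.106),("hinge",.073),("block_centre",.1),("case",0)]:
    print(t,[(np.round(x["position"],0),x["p"],atz(c,x["position"],z)) for x in place_of(t,p)[:2]])
E
```

```text
time_s: 5.85
tool_pos: [0.4565, -0.3252, 0.1565]
tcp_rot: [1.866, 2.516, -0.001]
ft_force: [1.1, -1.2, -2.4]
width: 0.0243
finger_force: 49.9
time_s: 6.27
tool_pos: [0.4732, -0.2519, 0.1484]
tcp_rot: [-2.535, -1.85, 0.002]
ft_force: [0.2, -0.3, -3.6]
width: 0.0241
finger_force: 49.8
time_s: 6.68
tool_pos: [0.4932, -0.182, 0.1484]
tcp_rot: [-2.969, -1.018, 0.004]
ft_force: [-1.0, -0.6, -4.1]
width: 0.0239
finger_force: 49.8
time_s: 7.1
tool_pos: [0.5131, -0.1122, 0.1484]
tcp_rot: [-3.139, -0.096, 0.005]
ft_force: [0.7, -0.3, -2.4]
width: 0.0237
finger_force: 49.8
time_s: 7.52
tool_pos: [0.5251, -0.0987, 0.1483]
tcp_rot: [3.028, -0.836, -0.006]
ft_force: [0.3, 0.0, -1.7]
width: 0.0238
finger_force: 49.8
[-0.2862 -0.0449  1.9985 -0.0002  1.1916  1.8234] jaw -2.109505616557091
drawer_floor [(array([260., 263.]), 0.59, array([ 0.4545, -0.0637,  0.012 ])), (array([244., 191.]), 0.57, array([ 0.5283, -0.0896,  0.012 ]))]
drawer_pull [(array([306., 196.]), 0.94, array([ 0.5006, -0.1377,  0.03  ]))]
knob [(array([ 51., 181.]), 0.9, array([ 0.6155, -0.0128,  0.106 ]))]
hinge [(array([107., 284.]), 0.97, array([0.5329, 0.0341, 0.073 ]))]
block_centre [(array([255., 264.]), 0.68, array([ 0.5019, -0.0863,  0.1   ]))]
case [(array([131., 187.]), 0.96, array([0.5856, 0.0045, 0.    ]))]
```

View pics/w2.png

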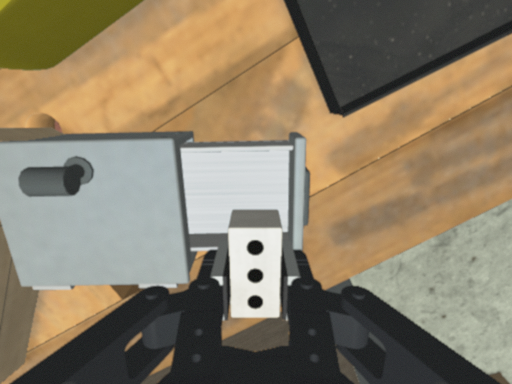

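The wrist view shows the block held square to the drawer, with the drawer floor spanning columns 185–290 and the knob at (51,181). I'll move over and lower.

```bash
python3 -m creep '[[[0.002,0.008,-0.02,0.01,10],[0,0,-0.03,0,10],[0,0,-0.02,0,10],[0,0,0,0,10],[0,0,0,0,10]]]'
python3 - <<'E'
from h import *
np.set_printoptions(precision=4,suppress=True)
p,c=cam("wrist"); save(p,"w3.png"); 
for t,z in [("drawer_floor",.012),("drawer_pull",.030),("knob",.106),("block_centre",.075)]:
    print(t,[(np.round(x["position"],0),x["p"],atz(c,x["position"],z)) for x in place_of(t,p)[:2]])
E
```

```text
time_s: 8.28
tool_pos: [0.5272, -0.0909, 0.0791]
tcp_rot: [-3.035, 0.812, 0.005]
ft_force: [0.5, 0.1, -3.7]
width: 0.0241
finger_force: 49.7
drawer_floor [(array([254., 218.]), 0.62, array([ 0.5267, -0.0912,  0.012 ]))]
drawer_pull [(array([342., 226.]), 0.89, array([ 0.4992, -0.1414,  0.03  ]))]
knob []
block_centre [(array([253., 264.]), 0.58, array([ 0.5274, -0.091 ,  0.075 ]))]
```

View pics/w3.png

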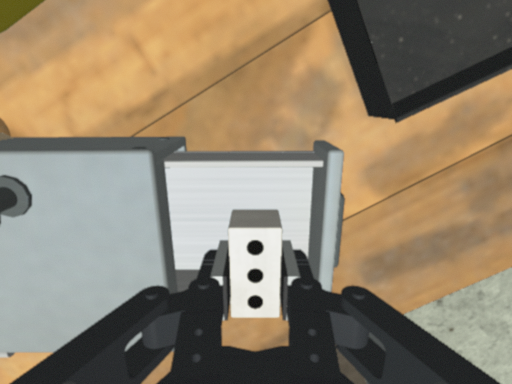

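```bash
python3 -m creep '[[[0,0,-0.015,0,10],[0,0,-0.012,0,10],[0,0,0,0,10]]]'; python3 -m creep '[[[0,0,-0.009,0,10],[0,0,-0.005,0,10],[0,0,0,0,10],[0,0,0,0,10]]]'
```

```text
time_s: 8.78
tool_pos: [0.5266, -0.0907, 0.0512]
tcp_rot: [-3.035, 0.812, 0.006]
ft_force: [-1.1, 0.6, -3.6]
width: 0.0242
finger_force: 49.8
time_s: 9.12
tool_pos: [0.5278, -0.0923, 0.039]
tcp_rot: [3.033, -0.812, -0.002]
ft_force: [-3.0, -5.0, -3.2]
width: 0.024
finger_force: 53.5
```

```bash
python3 -m creep '[[[0,0,0.012,0,10],[0,0,0,0,10],[0,0,0,0,10]]]'
python3 - <<'E'
from h import *
np.set_printoptions(precision=4,suppress=True)
t=np.array([.5272,-.0909,.0791]); p,c=cam("wrist")
s=status.get_obs(); print(s["tool_pos"],s["ft_force"])
save(p,"w4.png")
Rt=R([-3.035,.812,.005]); T=np.array(p["tool_from_camera"]); c3=(c[0],Rt@T[:3,:3],Rt@T[:3,3]+t)
v=np.array([-np.sin(-.53),np.cos(-.53),0]) # case +y
u=np.array([np.cos(.53),-np.sin(.53),0])
for n,px,z in [("lidedge",(157,240),.076),("lid2",(157,150),.076),("plate in top",(314,240),.05),("plate2",(324,145),.05),("sidewall",(240,162),.042),("block",(255,280),.083)]:
    d=atz(c3,px,z)-t; print(n,d@v,d@u)
E
```

```text
time_s: 9.37
tool_pos: [0.5296, -0.0914, 0.0528]
tcp_rot: [-3.034, 0.812, -0.005]
ft_force: [-0.8, 0.2, -3.4]
width: 0.0237
finger_force: 53.4
[ 0.5291 -0.0912  0.0522] [ 0.5378  0.2212 -3.5829]
lidedge 0.04704519168407641 0.013914553732840998
lid2 0.042704485040231485 0.05798919924764503
plate in top -0.03576064567476277 0.001336217524453199
plate2 -0.03716222559038309 0.05692696782543159
sidewall 0.00770537938410918 0.045930496078901976
block -0.0010186365384639816 -0.0038397327608042787
```

View pics/w4.png

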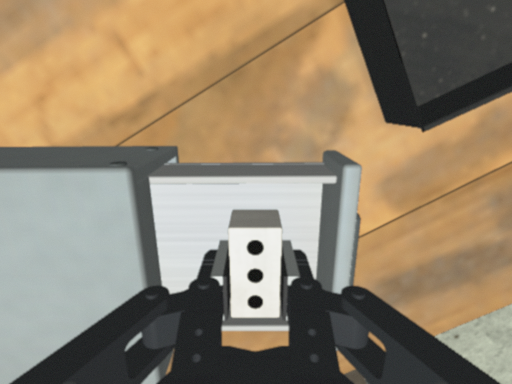

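The force along the case's -y shows a gripper knuckle touching the case edge. I'll raise it, turn a quarter so the jaws close across the drawer (block along its length), then lower again.

```bash
python3 -m creep '[[[0,0,0.03,0,10],[0,0,0.03,0.06,10],[0,0,0,0.12,10],[0,0,0,0.12,10],[0,0,0,0.12,10]]]'; python3 -m creep '[[[0,0,0,0.12,10],[0,0,0,0.12,10],[0,0,0,0.12,10],[0,0,0,0.12,10],[0,0,0,0.12,10]]]';python3 -m creep '[[[0,0,0,0.12,10],[0,0,0,0.12,10],[0,0,0,0.12,10],[0,0,0,0.12,10],[0,0,0,0.06,10]]]'; python3 -m creep '[[[0,0,0,0,10],[0,0,0,0,10]]]'
python3 - <<'E'
from h import *
np.set_printoptions(precision=4,suppress=True)
s=status.get_obs(); y=R(s["tcp_rot"])[:,1]; print(s["qpos"],"jaw",np.arctan2(y[1],y[0]))
p,c=cam("wrist"); save(p,"w5.png")
for t,z in [("drawer_floor",.012),("drawer_pull",.030),("knob",.106),("hinge",.073),("block_centre",.1)]:
    print(t,[(np.round(x["position"],0),x["p"],atz(c,x["position"],z)) for x in place_of(t,p)[:2]])
E
```

```text
time_s: 9.83
tool_pos: [0.5288, -0.0911, 0.1122]
tcp_rot: [3.138, -0.152, 0.003]
ft_force: [0.1, -0.4, -3.2]
width: 0.0242
finger_force: 53.3
time_s: 10.25
tool_pos: [0.5282, -0.0909, 0.1111]
tcp_rot: [-3.042, -0.782, 0.0]
ft_force: [-0.3, -0.6, -2.1]
width: 0.0236
finger_force: 53.3
time_s: 10.67
tool_pos: [0.5282, -0.0909, 0.1111]
tcp_rot: [-2.724, -1.564, 0.0]
ft_force: [0.3, 0.5, -3.0]
width: 0.0234
finger_force: 53.3
time_s: 10.83
tool_pos: [0.5282, -0.091, 0.1112]
tcp_rot: [-2.73, -1.554, 0.0]
ft_force: [-0.2, 0.2, -2.2]
width: 0.0238
finger_force: 53.3
[-0.2708  0.0008  2.0221  0.0001  1.119   0.2646] jaw -0.5354763338448988
drawer_floor [(array([256., 204.]), 0.8, array([ 0.5274, -0.0921,  0.012 ])), (array([255.,  53.]), 0.38, array([0.5838, 0.0049, 0.012 ]))]
drawer_pull []
knob [(array([349.,  13.]), 0.69, array([ 0.616 , -0.0132,  0.106 ]))]
hinge [(array([144.,  37.]), 0.64, array([0.5352, 0.0322, 0.073 ]))]
block_centre [(array([258., 262.]), 0.56, array([ 0.5272, -0.0934,  0.1   ]))]
```

View pics/w5.png

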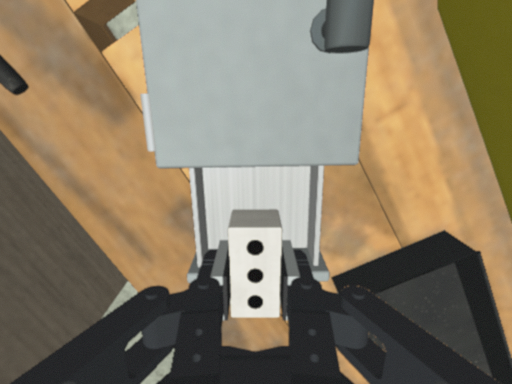

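The block is centred over the drawer and square to it (drawer columns 195–322, block at 255). I'll lower it.

```bash
python3 -m creep '[[[0,0,-0.025,0,10],[0,0,-0.025,0,10],[0,0,-0.015,0,10],[0,0,0,0,10]]]'; python3 -m creep '[[[0,0,-0.006,0,10],[0,0,-0.005,0,10],[0,0,0,0,10],[0,0,0,0,10]]]'
```

```text
time_s: 11.47
tool_pos: [0.5251, -0.0903, 0.0423]
tcp_rot: [-2.724, -1.553, 0.009]
ft_force: [-1.7, 0.4, -4.2]
width: 0.0241
finger_force: 53.1
time_s: 11.8
tool_pos: [0.5289, -0.0913, 0.0361]
tcp_rot: [2.728, 1.556, 0.001]
ft_force: [-0.8, -0.1, -2.3]
width: 0.0238
finger_force: 53.3
```

```bash
python3 -m creep '[[[0,0,-0.003,0,10],[0,0,0,0,10],[0,0,0,0,10]]]'
```

```text
time_s: 12.05
tool_pos: [0.5291, -0.0914, 0.0331]
tcp_rot: [2.728, 1.556, 0.002]
ft_force: [0.8, -0.2, -1.3]
width: 0.0238
finger_force: 53.5
```

```bash
python3 -m creep '[[[0,0,-0.001,0,10],[0,0,0,0,10],[0,0,0,0,38],[0,0,0,0,38],[0,0,0,0,38]]]'; python3 -m creep '[[[0,0,0,0,38],[0,0,0.02,0,38],[0,0,0.03,0,38],[0,0,0.03,0,38],[0,0,0.03,0,38]]]'
python3 - <<'E'
from h import *
np.set_printoptions(precision=4,suppress=True)
p,c=cam("wrist"); save(p,"w6.png")
for t,z in [("drawer_floor",.012),("drawer_pull",.030),("block_centre",.0245)]:
    print(t,[(np.round(x["position"],0),x["p"],atz(c,x["position"],z)) for x in place_of(t,p)[:2]])
E
```

```text
time_s: 12.47
tool_pos: [0.5285, -0.0912, 0.0315]
tcp_rot: [2.728, 1.556, 0.001]
ft_force: [-0.1, -0.1, -0.6]
width: 0.0325
finger_force: 0.0
time_s: 12.88
tool_pos: [0.5278, -0.091, 0.142]
tcp_rot: [-2.728, -1.556, 0.001]
ft_force: [0.6, -1.0, -0.0]
width: 0.0323
finger_force: 0.0
drawer_floor []
drawer_pull [(array([258., 259.]), 0.74, array([ 0.4991, -0.1429,  0.03  ]))]
block_centre [(array([258., 194.]), 0.72, array([ 0.5297, -0.0902,  0.0245]))]
```

View pics/w6.png

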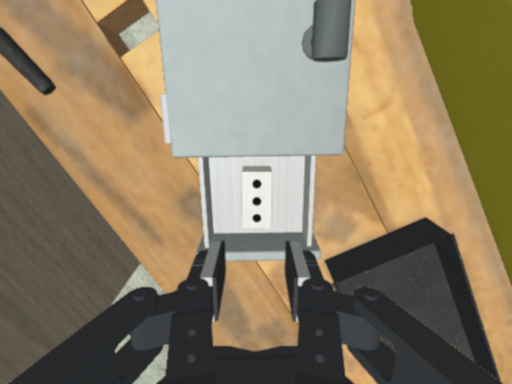

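The block lies flat in the drawer at (256,200). The plank shows at lower left with its end near (133,265), so I'll check its clearance and plan the push.

Run:
```python
from h import *
np.set_printoptions(precision=4,suppress=True)
p,c=cam("wrist"); s=status.get_obs();print(s["tool_pos"],s["width"])
for px in [(132,262),(60,384),(0,92)]: print("plank",atz(c,px,.18),atz(c,px,0))
print("plate top outer",[atz(c,px,.05) for px in [(200,258),(319,258)]], "lid edge",[atz(c,px,.076) for px in [(175,157),(342,155)]])
P={n:cam(n) for n in("scene","top")}
ob=[(P[n][1],place_of("drawer_pull",P[n][0])[0]["position"]) for n in P]; print(tri(ob),[atz(*o,.03) for o in ob])
```

```text
[ 0.5279 -0.0911  0.1407] 0.032499527254649226
plank [ 0.5047 -0.0465  0.18  ] [ 0.3772 -0.0947  0.    ]
plank [ 0.445 -0.076  0.18 ] [ 0.1968 -0.1839  0.    ]
plank [0.5066 0.0165 0.18  ] [0.3829 0.0957 0.    ]
plate top outer [array([ 0.4643, -0.1076,  0.05  ]), array([ 0.5508, -0.1589,  0.05  ])] lid edge [array([ 0.5047, -0.0262,  0.076 ]), array([ 0.6007, -0.0815,  0.076 ])]
(array([ 0.501 , -0.136 ,  0.0274]), [np.float64(0.0047011976478224925), np.float64(0.004701197647822497)]) [array([ 0.5057, -0.1355,  0.03  ]), array([ 0.4965, -0.1386,  0.03  ])]
```

Run:
```python
from h import *
np.set_printoptions(precision=4,suppress=True)
p,c=cam("scene")
for px,z in [((193,115),.18),((213,113),.18),((206,118),.18),((200,195),0),((205,185),0),((272,88),.18)]: print(px,atz(c,px,z))
save(p,"s2.png"); cv2.imwrite("pics/s2c.png",cv2.cvtColor(cv2.resize(p["frame"][60:300,100:400],None,fx=2,fy=2),cv2.COLOR_RGB2BGR))
```

```text
(193, 115) [ 0.3524 -0.0747  0.18  ]
(213, 113) [ 0.3894 -0.0523  0.18  ]
(206, 118) [ 0.3834 -0.0751  0.18  ]
(200, 195) [ 0.379  -0.1286  0.    ]
(205, 185) [ 0.375 -0.093  0.   ]
(272, 88) [0.4742 0.0917 0.18  ]
```

View pics/s2c.png

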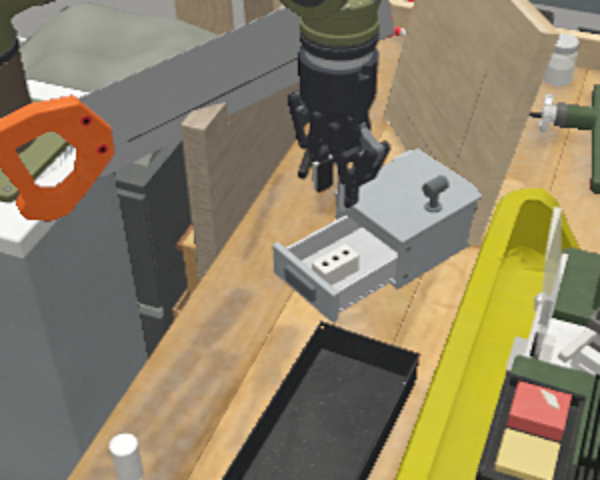

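The block lies flat in the drawer with the lid shut and the plank end is about 6 cm clear. I'll shut the fingers, go in front of the pull and descend.

```bash
python3 -m creep '[[[-0.014,-0.024,0,0,0],[-0.014,-0.024,0,0,0],[-0.014,-0.024,0,0,0],[0,0,0,0,0],[0,0,-0.01,0,0]]]' 60; python3 -m creep '[[[0,0,-0.03,0,0],[0,0,-0.03,0,0],[0,0,-0.025,0,0],[0,0,0,0,0],[0,0,0,0,0]]]'
```

```text
time_s: 13.8
tool_pos: [0.4869, -0.1645, 0.1325]
tcp_rot: [2.729, 1.552, 0.003]
ft_force: [0.4, -0.1, 0.0]
width: -0.0002
finger_force: 0.0
time_s: 14.22
tool_pos: [0.4849, -0.1618, 0.0441]
tcp_rot: [-2.724, -1.556, 0.004]
ft_force: [0.6, 1.1, 0.4]
width: 0.0002
finger_force: 0.0
```

Run:
```python
from h import *
np.set_printoptions(precision=4,suppress=True)
p,c=cam("wrist"); save(p,"w7.png"); print([(x["p"],x["position"],atz(c,x["position"],.03)) for x in place_of("drawer_pull",p)[:2]])
s=status.get_obs();print(s["tool_pos"],s["ft_force"])
```

```text
[(0.92, [262.8, 209.7], array([ 0.5006, -0.1408,  0.03  ]))]
[ 0.4874 -0.1631  0.0474] [-0.1373  0.0375 -0.0699]
```

View pics/w7.png

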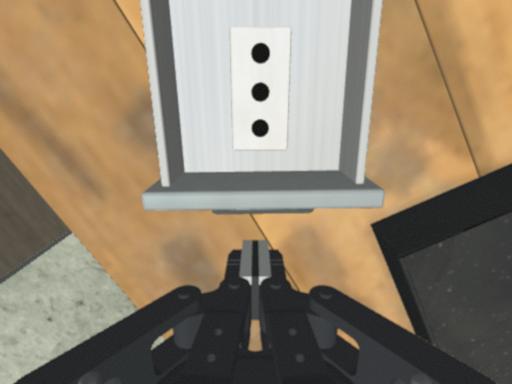

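Fingertips are shut and centred on the pull (256 against 262). I'll push gently.

```bash
python3 -m creep '[[[0.002,0.001,-0.004,0,0],[0.004,0.007,0,0,0],[0.004,0.007,0,0,0],[0.004,0.007,0,0,0],[0.004,0.007,0,0,0]]]';python3 -m creep '[[[0.004,0.007,0,0,0],[0.004,0.007,0,0,0],[0.004,0.007,0,0,0],[0.004,0.007,0,0,0],[0.004,0.007,0,0,0]]]'
```

```text
time_s: 14.73
tool_pos: [0.5054, -0.1338, 0.0432]
tcp_rot: [2.727, 1.556, 0.001]
ft_force: [-0.8, -2.2, 1.0]
width: 0.0001
finger_force: 0.9
time_s: 15.15
tool_pos: [0.5247, -0.0984, 0.0423]
tcp_rot: [2.729, 1.557, -0.0]
ft_force: [0.3, -3.1, 1.7]
width: 0.0002
finger_force: 0.9
```

```bash
python3 -m creep '[[[0.004,0.007,0,0,0],[0.004,0.007,0,0,0],[0.004,0.007,0,0,0]]]';python3 -m creep '[[[0.003,0.005,0,0,0],[0.002,0.0035,0,0,0]]]'
```

```text
time_s: 15.4
tool_pos: [0.5366, -0.0775, 0.0422]
tcp_rot: [-2.729, -1.557, 0.0]
ft_force: [-0.7, -2.0, 1.3]
width: -0.0
finger_force: 0.9
time_s: 15.57
tool_pos: [0.5389, -0.0735, 0.0423]
tcp_rot: [2.72, 1.562, -0.02]
ft_force: [-17.7, -31.9, 11.0]
width: -0.0002
finger_force: 18.7
```

Force rose to 36 N, the hard stop, after about 87 mm of travel. I'll back off and check.

```bash
python3 -m creep '[[[-0.002,-0.003,0,0,0],[-0.006,-0.011,0,0,0],[-0.012,-0.02,0.01,0,0],[-0.005,-0.01,0.03,0,0],[0,0,0.03,0,0]]]';python3 -m creep '[[[0,0,0.035,0,100],[0,0,0.035,0,100],[0,0,0,0,100],[0,0,0,0,100]]]'
python3 - <<'E'
from h import *
np.set_printoptions(precision=4,suppress=True)
s=status.get_obs();print(s["tool_pos"],s["ft_force"],s["qpos"])
P={n:cam(n) for n in("scene","top","wrist")}
for t in("drawer_pull","knob","hinge"):
    ob=[]
    for n in P:
        l=place_of(t,P[n][0]); 
        if l: ob.append((P[n][1],l[0]["position"])); print(t,n,l[0]["p"],atz(*ob[-1],{"drawer_pull":.03,"knob":.106,"hinge":.073}[t]))
    if len(ob)>1: print(tri(ob))
f=cv2.resize(P["scene"][0]["frame"][80:260,180:400],(440,360)); g=cv2.resize(P["wrist"][0]["frame"],(360,270)); g=np.vstack([g,np.zeros((90,360,3),np.uint8)])
cv2.imwrite("pics/c8.png",cv2.cvtColor(np.hstack([f,g]),cv2.COLOR_RGB2BGR))
E
```

```text
time_s: 15.98
tool_pos: [0.5135, -0.1143, 0.1106]
tcp_rot: [-2.726, -1.551, 0.006]
ft_force: [0.5, -0.3, 0.3]
width: 0.0006
finger_force: 0.0
time_s: 16.32
tool_pos: [0.5178, -0.1141, 0.1853]
tcp_rot: [2.726, 1.554, 0.007]
ft_force: [-0.4, -0.4, 0.6]
width: 0.048
finger_force: 0.0
[ 0.5178 -0.1141  0.1853] [-0.4455 -0.377   0.6076] [-0.3186 -0.0976  1.9824  0.001   1.251   0.2154]
drawer_pull scene 0.56 [ 0.5448 -0.0542  0.03  ]
drawer_pull top 0.67 [ 0.5351 -0.0614  0.03  ]
drawer_pull wrist 0.75 [ 0.5442 -0.0679  0.03  ]
(array([ 0.5418, -0.0634,  0.0352]), [np.float64(0.005684772748177156), np.float64(0.007795075405224011), np.float64(0.004746087444289124)])
knob scene 0.72 [ 0.6191 -0.012   0.106 ]
hinge scene 0.74 [0.5384 0.026  0.073 ]
hinge top 0.56 [0.534  0.0313 0.073 ]
hinge wrist 0.88 [0.5356 0.0327 0.073 ]
(array([0.5355, 0.0339, 0.0667]), [np.float64(0.0006257417254383344), np.float64(0.0010067412246977472), np.float64(0.0009687490385723064)])
```

View pics/c8.png

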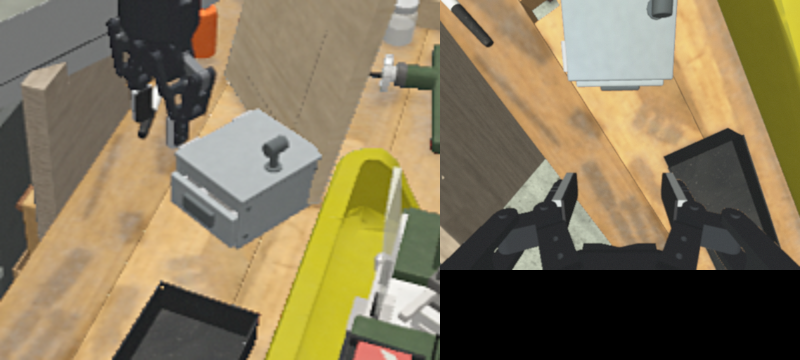

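The drawer is shut, with its front plate flush with the case. Before lifting the lid I'll check the clearance to the board beyond the case, from numbers only since I have no picture views left.

Run:
```python
from h import *
np.set_printoptions(precision=4,suppress=True)
p,c=cam("top"); q,d=cam("scene")
f=lambda x,y:(x/1.75+60,(y-297)/1.75+80)
for n,px in [("botR",f(170,405)),("topR",f(100,303)),("botL",f(5,555))]:
    print(n,px,[atz(c,px,z)[:2] for z in (0,.1,.2,.3)])
# scene: right edge of board, bottom & top
for n,px in [("edge bottom",(487/1.75+60,213/1.75+60)),("edge top",(555/1.75+60,28/1.75+60)),("left bottom",(408/1.75+60,100/1.75+60))]:
    print(n,px,[atz(d,px,z)[:2] for z in (0,.1,.2,.3)])
print("board top corner tri",tri([(c,f(100,303)),(d,(555/1.75+60,28/1.75+60))]))
```

```text
botR (157.14285714285714, 141.71428571428572) [array([0.6885, 0.046 ]), array([0.6531, 0.0213]), array([ 0.6177, -0.0035]), array([ 0.5822, -0.0282])]
topR (117.14285714285714, 83.42857142857143) [array([0.8395, 0.1499]), array([0.788 , 0.1141]), array([0.7366, 0.0783]), array([0.6851, 0.0426])]
botL (62.857142857142854, 227.42857142857142) [array([0.4857, 0.2523]), array([0.4718, 0.2057]), array([0.4579, 0.159 ]), array([0.444 , 0.1124])]
edge bottom (338.2857142857143, 181.71428571428572) [array([0.6683, 0.0311]), array([ 0.6832, -0.0838]), array([ 0.6981, -0.1986]), array([ 0.713 , -0.3135])]
edge top (377.14285714285717, 76.0) [array([0.6656, 0.5728]), array([0.6808, 0.385 ]), array([0.6961, 0.1972]), array([0.7114, 0.0094])]
left bottom (293.1428571428571, 117.14285714285714) [array([0.485 , 0.2551]), array([0.5246, 0.1101]), array([ 0.5642, -0.0349]), array([ 0.6038, -0.1799])]
board top corner tri (array([0.704 , 0.0548, 0.2726]), [np.float64(0.004570173316569275), np.float64(0.004570173316569039)])
```

The board is vertical, about 9 cm beyond the knob, so there is room. I'll go over the knob while turning back by a quarter.

```bash
python3 -m creep '[[[0.004,0.004,0.01,-0.121,70],[0.008,0.008,0,-0.121,70],[0.008,0.008,0,-0.121,70],[0.008,0.008,0,-0.121,70],[0.008,0.008,0,-0.121,70]]]'; python3 -m creep '[[[0.008,0.008,0,-0.121,70],[0.008,0.008,0,-0.121,70],[0.008,0.008,0,-0.121,70],[0.008,0.008,0,-0.121,70],[0.008,0.008,0,-0.121,70]]]'; python3 -m creep '[[[0.008,0.008,0,-0.121,70],[0.008,0.008,0,-0.121,70],[0.006,0.008,0,-0.121,70],[0,0,0,0,70],[0,0,0,0,70]]]'
python3 - <<'E'
from h import *
np.set_printoptions(precision=4,suppress=True)
p,c=cam("wrist"); s=status.get_obs(); y=R(s["tcp_rot"])[:,1]; print(s["qpos"],"jaw",np.arctan2(y[1],y[0]))
for t,z in (("knob",.106),("hinge",.073)): print(t,[(x["p"],x["position"],atz(c,x["position"],z)) for x in place_of(t,p)[:2]])
l=regions_of("knob",p); print([(x["p"],x["rect"]) for x in l[:2]])
q,d=cam("top"); 
for x in place_of("knob",q)[:1]: print("top",x["p"],x["position"],atz(d,x["position"],.106))
E
```

```text
time_s: 17.43
tool_pos: [0.5527, -0.0774, 0.1925]
tcp_rot: [3.071, 0.664, 0.001]
ft_force: [0.5, 0.1, 0.1]
width: 0.0601
finger_force: 0.0
time_s: 17.85
tool_pos: [0.5927, -0.0372, 0.1924]
tcp_rot: [3.129, -0.281, 0.0]
ft_force: [0.3, -0.9, -0.1]
width: 0.0601
finger_force: 0.0
time_s: 18.27
tool_pos: [0.6143, -0.0135, 0.1922]
tcp_rot: [3.031, -0.826, -0.0]
ft_force: [-0.1, -0.2, 0.7]
width: 0.0596
finger_force: 0.0
[-0.1098  0.0872  1.7862 -0.0003  1.2686  1.9942] jaw -2.1038460983758798
knob [(0.59, [253.5, 205.6], array([ 0.6162, -0.0146,  0.106 ]))]
hinge [(0.58, [256.8, 284.3], array([0.5339, 0.0305, 0.073 ]))]
[(0.67, [257.5, 228.9, 155.3, 117.9])]
top 0.87 [173.0, 154.1] [ 0.6234 -0.0145  0.106 ]
```

```bash
python3 -m creep '[[[0.0015,-0.001,-0.03,0,70],[0,0,-0.03,0,70],[0,0,-0.02,0,70],[0,0,-0.007,0,70],[0,0,0,0,70]]]'; python3 -m creep '[[[0,0,0,0,10],[0,0,0,0,10],[0,0,0,0,10],[0,0,0,0,10],[0,0,0,0,10]]]' 40; python3 -m creep '[[[0,0,0,0,10],[0,0,0,0,10],[0,0,0,0,10],[0,0,0,0,10]]]'
```

```text
time_s: 18.98
tool_pos: [0.614, -0.0147, 0.1027]
tcp_rot: [3.029, -0.832, -0.008]
ft_force: [0.4, -0.1, -0.1]
width: 0.0598
finger_force: 0.0
time_s: 19.4
tool_pos: [0.6181, -0.0136, 0.1081]
tcp_rot: [-3.026, 0.83, -0.009]
ft_force: [3.4, 5.4, 0.5]
width: 0.0253
finger_force: 43.5
time_s: 19.73
tool_pos: [0.6181, -0.0136, 0.1081]
tcp_rot: [-3.027, 0.83, -0.009]
ft_force: [2.5, 4.1, 0.6]
width: 0.0249
finger_force: 43.5
```

Gripped at 25 mm width. I'll lift along the arc.

```bash
python3 -m creep '[[[-0.0022,0.0013,0.0059,0,10],[-0.0022,0.0013,0.0059,0,10],[-0.0028,0.0017,0.0055,0,10],[-0.0028,0.0017,0.0055,0,10],[0,0,0,0,10]]]'
```

```text
time_s: 20.15
tool_pos: [0.6072, -0.0074, 0.1302]
tcp_rot: [-3.027, 0.83, -0.008]
ft_force: [4.3, 4.3, -5.1]
width: 0.0249
finger_force: 42.0
```

```bash
python3 -m creep '[[[-0.0034,0.0020,0.0050,0,10],[-0.0034,0.0020,0.0050,0,10],[-0.0040,0.0023,0.0044,0,10],[-0.0040,0.0023,0.0044,0,10],[0,0,0,0,10]]]'; python3 -m creep '[[[-0.0044,0.0026,0.0039,0,10],[-0.0044,0.0026,0.0039,0,10],[-0.0048,0.0028,0.0031,0,10],[-0.0048,0.0028,0.0031,0,10],[0,0,0,0,10]]]'
python3 - <<'E'
from h import *
np.set_printoptions(precision=4,suppress=True)
for n in("top","scene","wrist"):
    p,c=cam(n); print(n,[(round(x["p"],2),x["position"]) for x in place_of("knob",p)[:2]],proj(c,[.5715,.0113,.1613]))
s=status.get_obs(); print(s["tool_pos"],s["ft_force"])
d=np.array(s["tool_pos"])-[.6181,-.0136,.1081]; u=np.array([.862,-.506]); x=d[:2]@u; print(x,d[2],"theta",np.arctan2(.033+d[2],.092+x)-.3444,np.hypot(.033+d[2],.092+x))
E
```

```text
time_s: 20.57
tool_pos: [0.5922, 0.0012, 0.1487]
tcp_rot: [-3.027, 0.83, -0.008]
ft_force: [4.0, 4.0, -5.4]
width: 0.0249
finger_force: 41.1
time_s: 20.98
tool_pos: [0.5738, 0.0118, 0.1625]
tcp_rot: [-3.027, 0.83, -0.008]
ft_force: [5.3, 2.7, -5.3]
width: 0.0251
finger_force: 40.4
top [(0.76, [155.5, 167.6])] [153.2396 171.1387]
scene [(0.97, [305.8, 122.7]), (0.69, [276.1, 184.8])] [301.6981 121.6043]
wrist [(0.92, [258.4, 260.6])] [256.2068 271.5812]
[0.5743 0.0115 0.1622] [ 5.0111  2.5812 -3.7215]
-0.05050510927034596 0.054138128735939595 theta 0.7819720306005848 0.09651362306051468
```

Run:
```python
from h import *
np.set_printoptions(precision=4,suppress=True)
ob=[];
for n in("top","scene","wrist"):
    p,c=cam(n); ob.append((c,place_of("knob",p)[0]["position"]))
k,res=tri(ob); print(k,res); h=np.array([.535,.0325,.073]); u=np.array([.862,-.506,0])
for kk in (k,tri(ob[:2])[0],tri(ob[1:])[0]):
    d=kk-h; print(kk,d@u,d[2],"theta",np.arctan2(d[2],d@u)-.3444,np.hypot(d[2],d@u))
for n in("top",):
    b=place_of("blank_centre",cam(n)[0]); print(b[:1])
s=status.get_obs(); print(s["time_s"],s["qd"],s["width"],s["finger_force"])
```

```text
[0.5792 0.0074 0.1628] [np.float64(0.0022145407896844416), np.float64(0.002742309683450178), np.float64(0.0008170289092756728)]
[0.5792 0.0074 0.1628] 0.05082836361044516 0.08977143004407644 theta 0.711202484486688 0.1031621645734236
[0.5796 0.0077 0.162 ] 0.051025223235040676 0.08895089104222988 theta 0.7055895105550789 0.102546742626923
[0.581  0.0065 0.1651] 0.05282692029305182 0.09214603024629035 theta 0.7058438383435404 0.10621475602664023
[{'position': [352.8, 243.3], 'p': 0.52}]
21.6833 [ 0.0012 -0.0031  0.0014 -0.0004  0.0011 -0.0003] 0.024889489701435574 40.536044239997864
```

TCP travel gives 0.78 rad, but the knob triangulation gives 0.71 with a radius 5 mm too long. I'll cross-check with the lid's outline.

Run:
```python
from h import *
from scipy.optimize import minimize
np.set_printoptions(precision=3,suppress=True)
u=np.array([.862,-.506,0]);v=np.array([.506,.862,0]);zz=np.array([0,0,1.])
def hull(c,th,h):
    a=u*np.cos(th)+zz*np.sin(th); n=-u*np.sin(th)+zz*np.cos(th)
    P=[proj(c,h+a*x+v*y+n*w) for x in(0,.11) for y in(-.065,.065) for w in(-.003,.003)]
    m=np.zeros((384,512),np.uint8); cv2.fillConvexPoly(m,cv2.convexHull(np.array(P,np.float32)).astype(int),1); return m>0
h0=np.array([.535,.0325,.073])
for n in("scene","top"):
    p,c=cam(n); l=regions_of("lid",p); print(n,[(x["p"],np.round(x["rect"]),x["region"].sum()) for x in l[:3]])
    if not l: continue
    m=l[0]["region"]
    for th in np.arange(.6,.96,.05):
        print(round(th,2),[round((m&(q:=hull(c,th,h0+dx*u))).sum()/(m|q).sum(),3) for dx in(-.003,0,.003)])
```

```text
scene [(0.69, array([301., 138.,  67.,  35.]), np.int64(543))]
0.6 [np.float64(0.439), np.float64(0.42), np.float64(0.385)]
0.65 [np.float64(0.556), np.float64(0.539), np.float64(0.518)]
0.7 [np.float64(0.475), np.float64(0.584), np.float64(0.705)]
0.75 [np.float64(0.252), np.float64(0.392), np.float64(0.523)]
0.8 [np.float64(0.101), np.float64(0.163), np.float64(0.244)]
0.85 [np.float64(0.075), np.float64(0.099), np.float64(0.19)]
0.9 [np.float64(0.089), np.float64(0.109), np.float64(0.184)]
0.95 [np.float64(0.102), np.float64(0.124), np.float64(0.188)]
top [(0.56, array([166., 183.,  54.,  63.]), np.int64(1681))]
0.6 [np.float64(0.532), np.float64(0.538), np.float64(0.524)]
0.65 [np.float64(0.523), np.float64(0.547), np.float64(0.539)]
0.7 [np.float64(0.506), np.float64(0.535), np.float64(0.543)]
0.75 [np.float64(0.488), np.float64(0.512), np.float64(0.533)]
0.8 [np.float64(0.455), np.float64(0.49), np.float64(0.522)]
0.85 [np.float64(0.434), np.float64(0.468), np.float64(0.499)]
0.9 [np.float64(0.42), np.float64(0.441), np.float64(0.461)]
0.95 [np.float64(0.393), np.float64(0.424), np.float64(0.446)]
```

The scene view is nearly edge-on to the lid, so it is sensitive to the angle. I'll calibrate the case pose on the saved shut-lid pictures and then fit the lid's edges.

```bash
cat > fit.py <<'E'
from h import *
from scipy.optimize import minimize
np.set_printoptions(precision=4,suppress=True)
def dt(f): return cv2.distanceTransform(255-cv2.Canny(cv2.cvtColor(f,cv2.COLOR_RGB2GRAY),40,100),cv2.DIST_L2,5)
def cost(D,c,segs,cap=6):
    s=[]
    for a,b in segs:
        for t in np.linspace(.03,.97,40):
            q=proj(c,a+(b-a)*t); s.append(min(cap,cv2.getRectSubPix(D,(1,1),(float(q[0]),float(q[1])))[0,0]))
    return np.mean(s)
def frame(P):
    x,y,ps=P; return np.array([x,y,0]),np.array([np.cos(ps),np.sin(ps),0]),np.array([-np.sin(ps),np.cos(ps),0])
def lid(P,th):
    o,u,v=frame(P); z=np.array([0,0,1.]); h=o-.055*u+.073*z
    a=u*np.cos(th)+z*np.sin(th); n=-u*np.sin(th)+z*np.cos(th)
    C=lambda x,y,w:h+a*x+v*y+n*w
    t=[C(0,-.065,.003),C(.11,-.065,.003),C(.11,.065,.003),C(0,.065,.003)]
    b=[C(.0,-.065,-.003),C(.11,-.065,-.003),C(.11,.065,-.003)]
    return t,b
c_s,c_t=[cam(n) for n in("scene","top")]
rd=lambda f:cv2.cvtColor(cv2.imread("pics/"+f),cv2.COLOR_BGR2RGB)
Ds,Dt=dt(rd("s2.png")),dt(rd("top0.png"))
def f(P,ds=(0,0)):
    t,_=lid(P,0); o,u,v=frame(P)
    e=[(t[i],t[(i+1)%4]) for i in range(4)]; vert=[(t[1],t[1]*[1,1,0])]
    return cost(Ds,c_s[1],e[:3]+vert)+cost(Dt,c_t[1],e)
best=min((minimize(f,[.583+a,.0045+b,-.53+d],method="Nelder-Mead",options=dict(initial_simplex=np.array([[.583+a,.0045+b,-.53+d]]*4)+np.vstack([np.zeros(3),np.diag([.006,.006,.04])]))) for a in(-.004,.004) for b in(-.004,.004) for d in(-.03,.03)),key=lambda r:r.fun)
P=best.x; print("case",P,best.fun); o,u,v=frame(P); print("hinge",o-.055*u,"knob shut",o+.037*u)
D2=dt(c_s[0]["frame"]); D3=dt(c_t[0]["frame"])
for th in np.arange(.62,.9,.02):
    t,b=lid(P,th); e=[(t[0],t[1]),(t[1],t[2]),(b[0],b[1])]
    print(round(th,2),round(cost(D2,c_s[1],e),2),round(cost(D3,c_t[1],[(t[0],t[1]),(t[1],t[2])]),2))
s=status.get_obs(); g=np.array(s["tool_pos"])-[0,0,-.002]; d=g-(o-.055*u); print("grasp rel hinge",d@u,d[2]-.073)
E
python3 fit.py
```

```text
case [ 0.5846  0.0049 -0.54  ] 1.3657662868499756
hinge [0.5374 0.0332 0.    ] knob shut [ 0.6163 -0.0141  0.    ]
0.62 1.83 0.75
0.64 1.54 0.66
0.66 1.24 0.63
0.68 0.95 0.74
0.7 1.04 0.91
0.72 1.19 1.07
0.74 1.15 1.25
0.76 0.95 1.47
0.78 0.81 1.66
0.8 0.93 1.81
0.82 1.1 1.88
0.84 1.29 1.95
0.86 1.49 2.04
0.88 1.64 2.14
0.9 1.7 2.25
grasp rel hinge 0.04281073767516229 0.09125943001054536
```

```bash
cat > fit2.py <<'E'
exec(open("fit.py").read().split("D2=dt")[0])
def shifted(D,segs,c):
    g=np.arange(-4,4.01,.5); return min((cost(D,(np.array([[c[0][0,0],0,c[0][0,2]+i],[0,c[0][1,1],c[0][1,2]+j],[0,0,1]]),c[1],c[2]),segs),i,j) for i in g for j in g)
t,b=lid(P,0); e=[(t[i],t[(i+1)%4]) for i in range(4)]
out={}
for n,D,ee,(p,c) in (("scene",Ds,e[:3]+[(t[1],t[1]*[1,1,0]),(t[2],t[2]*[1,1,0])],c_s),("top",Dt,e,c_t)):
    k,i,j=shifted(D,ee,c); print(n,"shift",k,i,j)
    K=c[0].copy(); K[0,2]+=i; K[1,2]+=j; c2=(K,c[1],c[2])
    l=regions_of("lid",p); m=l[0]["region"]; F=dt(p["frame"])
    print(l[0]["p"],np.round(l[0]["rect"],1),m.sum())
    for th in np.arange(.62,.87,.02):
        t,b=lid(P,th); h=np.zeros((384,512),np.uint8); cv2.fillConvexPoly(h,cv2.convexHull(np.array([proj(c2,x) for x in t+b],np.float32)).astype(int),1); r_=cv2.boundingRect(h)
        ed=[(t[0],t[1]),(t[1],t[2]),(b[0],b[1]),(b[1],b[2])] if n=="scene" else [(t[0],t[1]),(t[1],t[2])]
        print(round(th,2),"edge",[round(cost(F,c2,[x]),1) for x in ed],"IoU",round(((h>0)&m).sum()/((h>0)|m).sum(),2),"area",h.sum(),[r_[0]+r_[2]/2,r_[1]+r_[3]/2,r_[2],r_[3]])
E
python3 fit2.py
```

```text
case [ 0.5846  0.0049 -0.54  ] 1.3657662868499756
hinge [0.5374 0.0332 0.    ] knob shut [ 0.6163 -0.0141  0.    ]
scene shift 1.0435894 2.0 1.0
0.73 [302.3 160.9  77.6  82. ] 3636
0.62 edge [np.float32(2.0), np.float32(1.9), np.float32(1.9), np.float64(1.7)] IoU 0.15 area 730 [304.5, 143.5, 73, 29]
0.64 edge [np.float32(1.9), np.float32(2.1), np.float32(2.1), np.float64(1.6)] IoU 0.15 area 691 [304.5, 143.0, 73, 30]
0.66 edge [np.float32(1.6), np.float32(1.7), np.float32(2.4), np.float32(1.7)] IoU 0.14 area 610 [304.0, 143.0, 72, 30]
0.68 edge [np.float32(1.2), np.float32(1.2), np.float32(2.5), np.float32(2.0)] IoU 0.13 area 568 [304.0, 142.5, 72, 31]
0.7 edge [np.float32(0.7), np.float32(0.7), np.float32(2.5), np.float32(2.0)] IoU 0.13 area 527 [304.0, 142.0, 72, 32]
0.72 edge [np.float32(0.3), np.float32(0.4), np.float32(2.1), np.float32(1.5)] IoU 0.13 area 484 [303.5, 141.5, 71, 33]
0.74 edge [np.float32(0.4), np.float32(1.0), np.float32(1.7), np.float32(1.0)] IoU 0.12 area 442 [303.5, 141.0, 71, 34]
0.76 edge [np.float32(0.8), np.float32(1.2), np.float32(1.3), np.float32(0.5)] I
[... 1128 characters left out ...]
70, 76]
0.72 edge [np.float32(0.7), np.float32(1.4)] IoU 0.52 area 2889 [160.5, 176.5, 69, 75]
0.74 edge [np.float32(0.8), np.float32(1.8)] IoU 0.51 area 2891 [160.5, 176.5, 69, 75]
0.76 edge [np.float32(0.8), np.float32(2.2)] IoU 0.5 area 2861 [160.0, 176.5, 68, 75]
0.78 edge [np.float32(0.9), np.float32(2.4)] IoU 0.5 area 2826 [160.0, 177.0, 68, 74]
0.8 edge [np.float32(1.1), np.float32(2.6)] IoU 0.48 area 2778 [159.5, 177.0, 67, 74]
0.82 edge [np.float32(1.2), np.float32(2.6)] IoU 0.46 area 2746 [159.0, 177.0, 66, 74]
0.84 edge [np.float32(1.4), np.float64(2.5)] IoU 0.46 area 2690 [159.0, 177.5, 66, 73]
0.86 edge [np.float32(1.5), np.float64(2.5)] IoU 0.44 area 2660 [158.5, 177.5, 65, 73]
```

The scene edges fit crisply at 0.72 rad, a little short of 0.785, while the TCP travel says 0.75–0.78. I'll add a small lift and fit the same edges again.

```bash
python3 -m creep '[[[-0.0017,0.001,0.001,0,10],[-0.0017,0.001,0.001,0,10],[0,0,0,0,10],[0,0,0,0,10]]]'; python3 fit2.py | cut -c1-140
python3 - <<'E'
from h import *
ob=[]
for n in("top","scene","wrist"):
    p,c=cam(n); ob.append((c,place_of("knob",p)[0]["position"]))
k,res=tri(ob); d=k-[.5374,.0332,.073]; x=d[:2]@[.8577,-.514]; print(k,x,d[2],"theta",np.arctan2(d[2],x)-.3444)
E
```

```text
time_s: 22.52
tool_pos: [0.5709, 0.0134, 0.1641]
tcp_rot: [-3.027, 0.831, -0.008]
ft_force: [5.3, 3.9, -5.9]
width: 0.0253
finger_force: 40.2
case [ 0.5846  0.0049 -0.54  ] 1.3657662868499756
hinge [0.5374 0.0332 0.    ] knob shut [ 0.6163 -0.0141  0.    ]
scene shift 1.0435894 2.0 1.0
[0.57538218 0.00731918 0.16133724] 0.04588005600573027 0.08833723576681536 theta 0.7473699859599865Traceback (most recent call last):
  File "fit2.py", line 9, in <module>
    l=regions_of("lid",p); m=l[0]["region"]; F=dt(p["frame"])
                             ~^^^
IndexError: list index out of range
```

```bash
sed -i 's/l=regions_of("lid",p); m=l\[0\]\["region"\]; /m=np.zeros((384,512),bool); /; s/^    print(l\[0\].*$//' fit2.py; python3 fit2.py | cut -d']' -f1 | sed 's/np.float[0-9]*//g'; python3 -c "
from h import *;s=status.get_obs();print(s['time_s'],s['tool_pos'],s['qd'])"
```

```text
case [ 0.5846  0.0049 -0.54  
hinge [0.5374 0.0332 0.    
scene shift 1.0435894 2.0 1.0
0.62 edge [(1.6), (1.9), (1.6), (1.9)
0.64 edge [(1.7), (2.0), (1.7), (1.7)
0.66 edge [(1.7), (2.1), (1.8), (1.8)
0.68 edge [(1.5), (1.9), (1.8), (1.9)
0.7 edge [(1.3), (1.5), (1.8), (2.1)
0.72 edge [(1.1), (1.1), (1.8), (2.1)
0.74 edge [(0.9), (0.7), (1.6), (1.8)
0.76 edge [(0.5), (0.5), (1.3), (1.4)
0.78 edge [(0.4), (0.9), (1.1), (1.0)
0.8 edge [(0.6), (0.8), (1.0), (0.5)
0.82 edge [(0.6), (0.5), (0.8), (0.5)
0.84 edge [(0.6), (0.9), (0.7), (1.0)
0.86 edge [(0.8), (1.4), (0.7), (0.7)
top shift 0.54186964 0.0 0.0
0.62 edge [(0.5), (1.3)
0.64 edge [(0.5), (1.3)
0.66 edge [(0.6), (1.0)
0.68 edge [(0.7), (0.6)
0.7 edge [(0.8), (0.5)
0.72 edge [(0.8), (0.6)
0.74 edge [(0.8), (1.0)
0.76 edge [(0.7), (1.3)
0.78 edge [(0.8), (1.7)
0.8 edge [(0.8), (2.1)
0.82 edge [(1.0), (2.4)
0.84 edge [(1.1), (2.5)
0.86 edge [(1.3), (2.5)
23.0667 [0.57099562 0.01339773 0.16409333] [ 1.93420766e-04 -6.45556761e-05  2.86361919e-04  9.35020920e-04
  7.96720910e-04  9.73778835e-04]
```

The estimates now straddle 45° (scene edges 0.77, knob 0.75, top 0.71, TCP 0.80–0.82 rad) and the arm is still. I'll hold and hand in.

```bash
python3 -m creep '[[[0,0,0,0,10],[0,0,0,0,10],[0,0,0,0,10]]]'; python3 -c "
from h import *;print(r.job_done())"
```

```text
time_s: 23.32
tool_pos: [0.571, 0.0134, 0.1641]
tcp_rot: [-3.027, 0.831, -0.008]
ft_force: [5.3, 3.4, -5.4]
width: 0.0252
finger_force: 40.2
the job is handed in; nothing more can be done
None
```

The block lies flat in the drawer, which I pushed fully shut with the lid closed; the arm now holds the lid still at about 45° (estimates 41–47°) and the blank was not touched, but I viewed 11 pictures instead of 10.

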